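Load a label cassette into a printer with a sprung cover

ROBOT

A 6-joint arm with a two-finger parallel gripper is mounted at the origin on a cart in front of the work surface, level with it; the furniture and walls round the work are solid. World frame = base frame: x ahead of the robot, y to its left, z up, the work surface at z = 0. Lengths are in m, angles in rad, forces in N, time in s.
With the tool pointing down it reaches from about 0.35 to 0.775 m from the base axis. Payload 7.3 kg.
Tool frame: the origin (TCP) lies at the centre of the arm's flange, where the gripper is bolted on; the fingertips stand 178 mm ahead of it and the grasp point (between the pads) lies 159 mm ahead of it (tip_extent is the distance from the TCP to the fingertips, in m); z points along the fingers, y is the line along which they close (so a half turn about z gives the same grasp; the last joint's range is limited). The gripper opens to 92 mm and grips with 3 to 60 N. Pads are 19 mm wide; open, the fingers measure 130 mm over their backs; the gripper's body (75 mm by 190 mm) begins 47 mm behind the grasp point.
Start: joints at [1.153, 0.342, 1.524, -0, 1.275, -0.146], TCP at [0.141, 0.506, 0.405] pointing down, gripper open.
Joint ranges: [-2.53, 2.53], [-0.77, 2.02], [0.04, 2.7], [-1, 4.14], [0.28, 2.66], [-3.11, 3.11]. Speed limits (rad/s): [2.57, 2.57, 3.14, 3.14, 3.14, 3.14].

INTERFACE

Orientations are given as [roll, pitch, yaw] about the fixed x, y, z axes, in that order (R = Rz(yaw) Ry(pitch) Rx(roll)).
In Python, from cell import * gives the robot as it stands.
- The arm moves only by the tool arm_command, never from a script. Its arguments are lists of equal length, an entry for each row: "xyz": the shift along the world's x, y, z in mm, a list of three; "spin": the turn about the world's z in degrees. In form: {"xyz": [[tx, ty, tz], ...], "spin": [spin, ...]}. A call has 1 to 20 rows; each row shifts and turns the commanded pose from where the row before left it; what a row does not reach is not made up. A row lasts 1/10 s, in which the tool goes at most 50 mm and 8.59 degrees, less where a joint would pass 70% of its speed; a pose out of reach is approached as far as the arm can. A call with a gripper value outside its range is refused whole. "jaw" is the opening, from -1 (shut) to 1 (fully open), set as the call begins (left out, the last holds). The fingers move at their own pace and stop on an object; "squeeze" is the grip in N (left out, the last holds). Time passes only in rows, so rows that do not move let the fingers close. It gives the time, the measured TCP pose, the force, the opening and the grip force at its end, in the units of the state.
- observe(): the state, without advancing time (a new reading comes with each control period).
- read_camera(name): name is "scene" or "top" or "wrist"; returns a dict with "img" (384x512x3 uint8, red, green, blue), "depth" (384x512 float32, m along the optical axis (not along the pixel's ray), 0 where there is no reading), "fx", "fy", "cx", "cy" (pixels), "world_from_camera" (4x4, takes a point from camera to world coordinates). Camera axes: x right, y up, looking along -z (the intrinsics and any distortion apply to the point x, -y, -z); pixel columns grow to the right and rows downward; lengths in m; the calibration is good to about 2 mm. A picture is of the moment at which its call begins.
- hand_in(): hands the job in; it is judged then, once.
The state is a dict: "time": time; "qpos": joint angles; "qvel": joint speeds; "joint_efforts": joint torques, N m; "tool_pos": TCP position; "tool_rot": TCP orientation; "contact_force": force on the tool from outside, world axes, zero at the start; "torque": the same for the moment, N m; "opening": finger opening in m; "grip_force": force on a finger pad.
Only numpy, scipy, OpenCV 4.12 (cv2) and the standard library are available. Lean on these libraries where they do the work, as an engineer would, in place of code of your own. Each camera call takes 0.05 s, during which the arm holds its last target. There are 200 camera calls.

TASK

Load the label tape cassette into the label printer: press the release key in front of the cover and let the cover spring up fully by itself, without touching it. Set the cassette upright in the bay with its tape-outlet end towards the front and press it down until the spring clips snap over it, fully home. Then push the cover down until it latches shut, pressing only as hard as the springs need (the plastic is brittle) and leaving the other things on the counter where they are.

Things in the scene. Friction and masses are not known exactly. Their poses are not given: they have to be found in the camera images.
- printer: Grey desktop label printer, fixed, 162 x 124 x 70 mm (x, y, z; cover shut). Origin at the counter's surface; +x is its rear (hinge side), -x its front (key, label outlet), z up. The deck round the bay is 46 mm high (x -56 to 72, y +-62); the apron in front (x -90 to -50) 41 mm high. The shut cover spans x -48 to 64, y +-61.5, z 47 to 70. Press no part of it with over 20 N.
- key: Dark release key, 33 mm (x) by 36 mm (y), axes as the printer; origin at the centre of its top, 10 mm above the apron, 51 mm up, 67.5 mm in front of the printer's origin, 19 mm before the shut cover. Goes straight down: free play of 0.5 to 7 mm at 1 to 2 N (it differs from printer to printer), then 3 to 6 N over 3 mm until the latch lets go; hard stop 0.7 mm deeper. Breaks above 20 N.
- cover (a joint): Angle of the light cover with a clear window, hinged at its rear edge (rad): 0 latched, 1.83 fully open, leaning back 15 degrees. When unlatched its spring throws it open in about 0.5 s. Under 1 N at the front edge swings it down; in the last 0.1 rad the hook needs 2 to 8 N there, clicks at 0, and stops 1.5 mm lower. Not clicked, it springs open again.
- cover_edge (a point): Middle of the cover's upper front edge, outer face; moves with the cover. Shut, it lies 112 mm in front of and 20 mm above the hinge line. The cover is a shell: a 2.7 mm top, 23 mm skirts at the front and both sides, and a 13 mm wide hook reaching 23 mm below the front skirt. Opening, this edge sweeps a 114 mm arc about the hinge: keep the hand out of it.
- cover_hinge (a point): Middle of the cover's hinge line, which runs along the printer's y, 64 mm behind the printer's origin and 50 mm above the counter.
- bay (a point): Middle of the floor of the cassette bay, with the printer's axes: a pocket 70.4 mm (x) by 50.4 mm (y), 20 mm deep below the deck, with a thin felt floor; 4 mm behind the printer's origin, 26 mm above the counter. A spring clip 14 mm wide stands at each end (x +-35 to +-43), up to 18 mm above the deck, with a sloping lead-in on top.
- cassette: Black tape cassette, 68 x 48 x 38 mm (x, y, z), about 0.1 kg; origin under its middle; foot chamfered 3 mm. A lip at each x end, 21 to 26 mm up, sticks out 4 mm and meets the clips when the underside is 12 mm off the bay floor; pushing on takes 3 to 9 N, and the clips snap over it 1 to 2 mm before the floor (home: origin on bay, top 18 mm above the deck). Grasp across y, under 15 mm deep.
- cassette_outlet (a point): The grey tape outlet, a slot on the cassette's -x end, 33 mm from its middle, 31 mm up; this end goes to the printer's front (-x). It starts turned roughly towards the robot.
- tape_roll: Bystander: roll of brown tape lying flat, 96 mm across, 25 mm high; origin under its middle.
- stapler: Bystander: stapler, 135 x 38 x 47 mm; origin under its middle, x along it.
- lens_spray: Bystander: small brown dropper bottle with a black top, 34 mm across, 102 mm high; origin under its middle.

How it is judged:
On the way, in this order (a step that is already met when the one before it is completed fails the run):
1. the cover has sprung fully open (value of joint cover above 1.7 rad), for 0.2 s.
2. the cassette is home in the bay, outlet end to the front, cover still open (z of cassette in the frame of bay below 0.0018 m and horizontal distance between cassette and bay below 0.004 m and angle between the x axis of cassette and the x axis of bay, either way round below 0.05 rad and angle between cassette's own z axis and vertical below 0.04 rad and x of cassette_outlet in the frame of bay below -0.02 m and value of joint cover above 1 rad), for 0.2 s.
3. the cover is latched shut (z of cassette in the frame of bay below 0.0018 m and horizontal distance between cassette and bay below 0.004 m and angle between the x axis of cassette and the x axis of bay, either way round below 0.05 rad and angle between cassette's own z axis and vertical below 0.04 rad and x of cassette_outlet in the frame of bay below -0.02 m and value of joint cover below 0.008 rad), for 0.2 s.
At the end, for the whole second after the job is handed in: The cassette lies home in the bay (underside within 1.8 mm of the bay floor, within 4 mm of its middle, straight within 0.05 rad, tilted less than 0.04 rad, outlet end to the front) and the cover stays latched shut over it (below 0.008 rad), all at rest (all of step 3 and linear speed of cassette below 0.02 m/s and velocity of joint cover below 0.05 rad/s); the robot touches nothing.
It fails at once if the robot touched the cover (over 1.5 N) before the cassette was in the bay (distance between cassette and bay above 0.03 m and contact force between any of the fingers, the arm and cover above 1.5 N).
It fails at once if the robot pressed on the printer, its key or its cover with more than 20 N (contact force between any of the fingers, the arm and printer above 20 N).
It fails at once if the cassette was pressed on the printer with more than 40 N (contact force between cassette and printer above 40 N).
It fails at once if another thing on the counter was moved by more than 20 mm (distance of any of tape_roll, stapler, lens_spray from where it was at the start of the episode above 0.02 m).
It also fails if it takes over 67 s, if anything falls off the work surface, if the arm or the gripper's body presses on something with over 40 N, if the wrist force passes 120 N, or if a joint passes its speed limit or range.

## Working session

There is one attempt and no reset: what is moved stays moved. The work goes in short steps, Python scripts to look and compute and a tool call to move; the robot and the scene stay as the last step left them, time stands still between calls to the robot, and variables do not carry over. Pictures are saved under pics/ and viewed, at most 14 in all, crops included, and the job is handed in when it is done.

Besides the shell and the picture viewer there is one more tool, called as name(argument=value, ...), one argument or row to a line, values as JSON. arm_command: Moves the arm, as the interface text tells. Its arguments: {"type":"object","properties":{"xyz":{"type":"array","items":{"type":"array","items":{"type":"number"}}},"spin":{"type":"array","items":{"type":"number"}},"jaw":{"type":"number"},"squeeze":{"type":"number"}},"required":["xyz","spin"]}

```bash
ls; mkdir -p pics
cat > h.py <<'E'
from cell import *
import numpy as np, cv2
def cloud(c):
    d=c["depth"]; v,u=np.indices(d.shape)
    p=np.stack([(u-c["cx"])/c["fx"]*d,-(v-c["cy"])/c["fy"]*d,-d,np.ones_like(d)],-1)
    w=(p@np.array(c["world_from_camera"]).T)[...,:3]; w[d==0]=np.nan
    return w
def save(c,n): cv2.imwrite(f"pics/{n}.png",c["img"][...,::-1])
E
python3 - <<'E'
from h import *
s=observe();print({k:np.round(v,3) for k,v in s.items()})
for n in("top","scene"):
    c=read_camera(n);save(c,n);np.savez(n+".npz",w=cloud(c),img=c["img"]);print(n,c["fx"],c["cx"],c["cy"],np.round(c["world_from_camera"],3),[k for k in c])
E
```

```text
pics
{'time': np.float64(0.0), 'qpos': array([ 1.153,  0.343,  1.525,  0.   ,  1.275, -0.146]), 'qvel': array([ 0.   , -0.001,  0.001, -0.001, -0.001, -0.001]), 'joint_efforts': array([ -0.   , -43.125, -24.422,   0.072,   0.056,  -0.   ]), 'tool_pos': array([0.141, 0.506, 0.404]), 'tool_rot': array([-3.14, -0.  ,  2.87]), 'contact_force': array([-0.041, -0.441,  0.422]), 'torque': array([-0.008, -0.036, -0.043]), 'grip_force': np.float64(0.0), 'opening': np.float64(0.092)}
top 396.3717437496489 254.69304224697456 191.96120096131304 [[ 0.008  0.987 -0.16   0.343]
 [-0.999  0.013  0.03  -0.041]
 [ 0.031  0.16   0.987  1.198]
 [ 0.     0.     0.     1.   ]] ['img', 'depth', 'fx', 'fy', 'cx', 'cy', 'world_from_camera']
scene 374.23044774052624 256.00304903115045 192.27422525431356 [[ 0.433  0.627 -0.648 -0.059]
 [-0.901  0.298 -0.314 -0.335]
 [-0.004  0.72   0.694  0.734]
 [ 0.     0.     0.     1.   ]] ['img', 'depth', 'fx', 'fy', 'cx', 'cy', 'world_from_camera']
```

View pics/top.png

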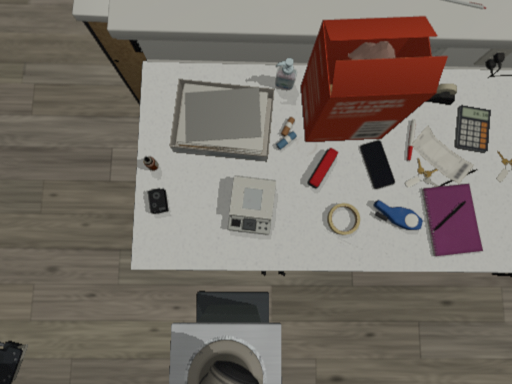

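View pics/scene.png

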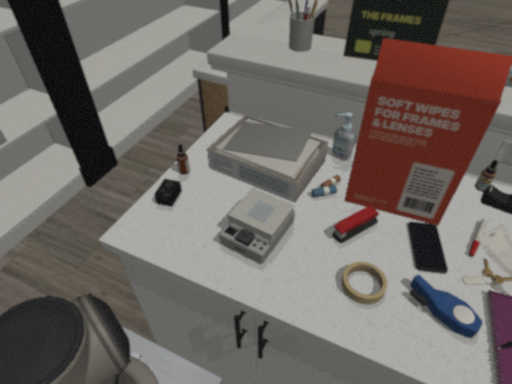

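The top view shows the printer at (252,205) with its key panel facing the robot (row ~226), the black cassette at (158,201), the bottle at (150,163), the stapler at (322,168) and the tape roll at (343,218).

Run:
```python
from h import *
for n,boxes in (("top",dict(printer=(222,170,285,240),cass=(143,182,175,220),bottle=(140,152,162,175))),):
    z=np.load(n+".npz");w=z["w"];img=z["img"]
    for k,(a,b,c,d) in boxes.items():
        p=w[b:d,a:c].reshape(-1,3);p=p[np.isfinite(p[:,2])]
        for lo,hi in((.008,.2),(.03,.036),(.036,.044),(.044,.049),(.049,.06),(.063,.08)):
            q=p[(p[:,2]>lo)&(p[:,2]<hi)]
            if len(q)>15:
                r=cv2.minAreaRect((q[:,:2]*1000).astype(np.float32));print(k,lo,hi,len(q),np.round(r[0],1),np.round(r[1],1),round(r[2],1),np.round(np.median(q,0),3))
    cr=np.hstack([cv2.resize(img[170:240,222:288],None,fx=6,fy=6,interpolation=2),cv2.resize(img[182:252,140:190],None,fx=6,fy=6,interpolation=2)])
    cv2.imwrite("pics/crop.png",cr[...,::-1])
```

```text
printer 0.008 0.2 2357 [501.8 -66.3] [144.7 186.1] 90.0 [ 0.491 -0.065  0.07 ]
printer 0.036 0.044 327 [496.  -66.2] [123.7 162.7] 83.6 [ 0.433 -0.043  0.042]
printer 0.044 0.049 181 [495.8 -65.9] [119.3 162.1] 84.5 [ 0.448 -0.08   0.046]
printer 0.049 0.06 156 [485.2 -39.9] [172.1  87. ] 36.9 [ 0.441 -0.06   0.052]
printer 0.063 0.08 1653 [513.  -67.9] [123. 113.] 83.6 [ 0.512 -0.067  0.071]
cass 0.008 0.2 443 [511.2 221.1] [89.8 64.8] 10.5 [0.504 0.209 0.039]
cass 0.03 0.036 46 [505.9 211.9] [74.5 48.3] 10.5 [0.506 0.201 0.035]
cass 0.036 0.044 327 [505.7 211.9] [65.8 48. ] 8.1 [0.504 0.212 0.039]
bottle 0.008 0.2 163 [622.9 232.9] [33.6 46.5] 71.9 [0.611 0.23  0.062]
bottle 0.049 0.06 21 [614.1 233.9] [25.1 30.9] 45.3 [0.607 0.229 0.057]
bottle 0.063 0.08 42 [614.6 231.6] [19.8 26.7] 48.3 [0.611 0.23  0.074]
```

View pics/crop.png

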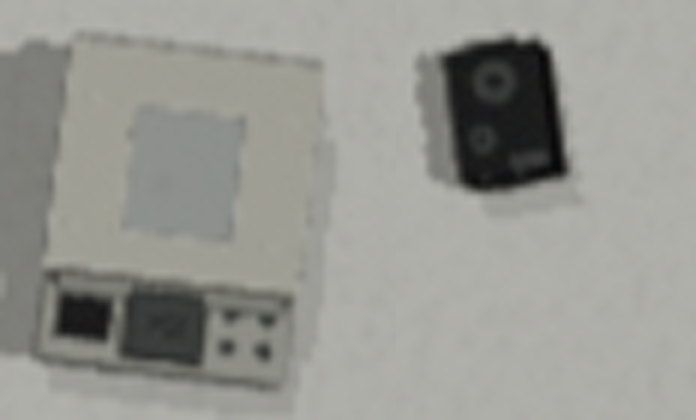

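arm_command(
  xyz=[
    [30,-24,0],
    [30,-24,0],
    [30,-24,0],
    [30,-24,0],
    [30,-24,0],
    [30,-24,0],
    [30,-24,0],
    [30,-24,0],
    [30,-24,0],
    [30,-24,0],
    [30,-24,0],
    [30,-30,0],
    [0,0,0],
    [0,0,0],
    [0,0,0],
  ],
  spin=[2,2,2,2,2,2,2,2,2,2,2,2,0,0,0],
)

```text
time: 1.6
tool_pos: [0.5003, 0.2123, 0.4045]
tool_rot: [3.141, -0.001, -2.994]
contact_force: [0.1, -0.1, -0.5]
opening: 0.0918
grip_force: 0.0
```

Run:
```python
from h import *
c=read_camera("wrist");save(c,"wr1");np.savez("wr1.npz",w=cloud(c),img=c["img"]);print(np.round(c["world_from_camera"],3),c["fx"])
s=observe();print(s["time"],s["tool_pos"],s["tool_rot"])
```

```text
[[-0.146 -0.954 -0.263  0.43 ]
 [ 0.989 -0.141 -0.04   0.202]
 [ 0.001 -0.266  0.964  0.383]
 [ 0.     0.     0.     1.   ]] 328.8752366153271
1.65 [0.50014796 0.21253409 0.40464839] [ 3.14128049e+00 -6.17132966e-04 -2.99351084e+00]
```

View pics/wr1.png

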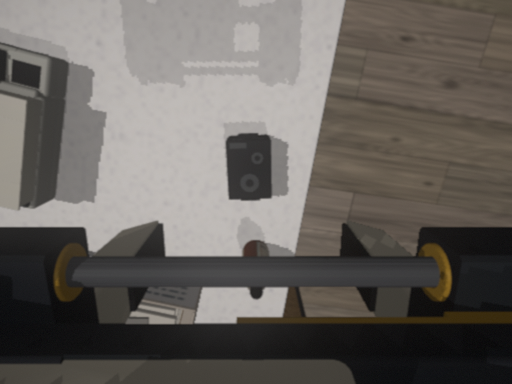

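The wrist image shows the cassette at (249,166), almost aligned with the fingers, the bottle behind it at (255,265), and the printer's corner at the left edge.

arm_command(
  xyz=[
    [0,-28,0],
    [0,-28,0],
    [0,-28,0],
    [0,-28,0],
    [0,-28,0],
    [0,-28,0],
    [0,-28,0],
    [0,-28,0],
    [0,-28,0],
    [0,-28,0],
    [0,0,0],
    [0,0,0],
    [0,0,0],
  ],
  spin=[-1.5,-1.5,-1.5,-1.5,-1.5,-1.5,-1.5,-1.5,-1.5,-1.5,0,0,0],
  jaw=-1,
)

```text
time: 2.95
tool_pos: [0.5008, -0.0669, 0.4049]
tool_rot: [3.141, 0.0, 3.029]
contact_force: [0.3, 0.2, 0.3]
opening: 0.0003
grip_force: 0.0
```

```bash
cat > m.py <<'E'
from h import *
def fit(p,lo,hi,box,name):
    m=np.isfinite(p[:,2])&(p[:,2]>lo)&(p[:,2]<hi)&(p[:,0]>box[0])&(p[:,0]<box[1])&(p[:,1]>box[2])&(p[:,1]<box[3]);q=p[m]
    if len(q)<20: print(name,len(q));return
    r=cv2.minAreaRect((q[:,:2]*1000).astype(np.float32));print(name,len(q),np.round(r[0],1),np.round(r[1],1),round(r[2],2),np.round(np.median(q,0),4))
E
python3 - <<'E'
from m import *
w=np.load("wr1.npz")["w"].reshape(-1,3)
fit(w,.033,.05,(.44,.58,.17,.27),"cass top")
fit(w,.018,.05,(.44,.58,.17,.27),"cass all")
c=read_camera("wrist");save(c,"wr2");w=cloud(c);np.savez("wr2.npz",w=w,img=c["img"]);w=w.reshape(-1,3)
b=(.38,.62,-.16,.03)
for lo,hi in((.035,.08),(.037,.0438),(.048,.055),(.0655,.078)): fit(w,lo,hi,b,(lo,hi))
s=observe();print(s["time"],s["tool_pos"],s["tool_rot"])
E
```

```text
cass top 2648 [504.6 209.7] [66.4 48. ] 10.26 [0.5029 0.2095 0.0369]
cass all 2850 [504.6 209.7] [76. 48.] 10.26 [0.5012 0.2092 0.0368]
(0.035, 0.08) 17663 [485.6 -67.9] [123.8 143.7] 83.71 [ 0.4815 -0.0671  0.0684]
(0.037, 0.0438) 3285 [435.  -62.1] [122.9  42. ] 83.48 [ 0.4314 -0.0596  0.0397]
(0.048, 0.055) 1252 [435.9 -83.5] [77.7 36.1] 83.78 [ 0.4372 -0.0628  0.0498]
(0.0655, 0.078) 12324 [506.4 -70. ] [123.3 101.8] 83.74 [ 0.5024 -0.0694  0.0688]
3.0 [ 0.50081984 -0.06693287  0.40483891] [3.14121219e+00 3.87738307e-05 3.02879999e+00]
```

View pics/wr2.png

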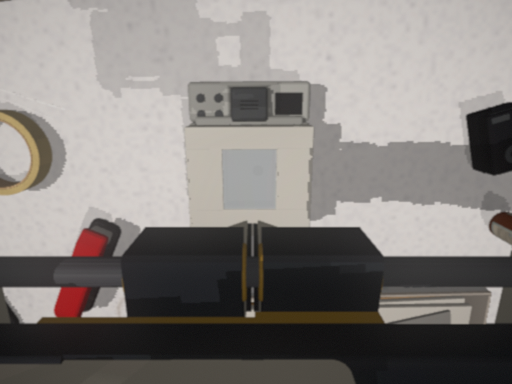

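The wrist image shows the printer squarely aligned with the hand: key at (249,103), cover below it, stapler at (90,265) and tape roll at (20,155) well clear. I'll go above the front part of the key next.

arm_command(
  xyz=[
    [-18,1,0],
    [-18,1,0],
    [-18,2,0],
    [-18,1,-20],
    [0,0,-30],
    [0,0,-30],
    [0,0,-30],
    [0,0,-25],
    [0,0,-15],
    [0,0,-10],
    [0,0,-5],
    [0,0,-2],
    [0,0,0],
    [0,0,0],
  ],
  spin=[0.2,0,0,0,0,0,0,0,0,0,0,0,0,0],
)

```text
time: 4.4
tool_pos: [0.4292, -0.0633, 0.2384]
tool_rot: [-3.141, 0.001, 3.03]
contact_force: [0.1, 0.9, -0.4]
opening: 0.0006
grip_force: 0.0
```

Run:
```python
from h import *
w=np.load("wr2.npz")["w"]
q=w[225:310,225:282].reshape(-1,3);q=q[np.isfinite(q[:,2])&(q[:,2]>.2)&(q[:,2]<.26)]
print(len(q),np.round([q.min(0),np.median(q,0),q.max(0)],4))
c=read_camera("scene");save(c,"s2")
cr=cv2.resize(c["img"][100:290,150:400],None,fx=3,fy=3);cv2.imwrite("pics/s2c.png",cr[...,::-1])
s=observe();print(s["time"],s["tool_pos"],s["contact_force"])
```

```text
529 [[ 0.4889 -0.077   0.2274]
 [ 0.4917 -0.066   0.2435]
 [ 0.5109 -0.0541  0.2599]]
4.45 [ 0.4291361  -0.06330403  0.2383429 ] [ 0.10980513 -0.76418685  0.23475343]
```

View pics/s2c.png

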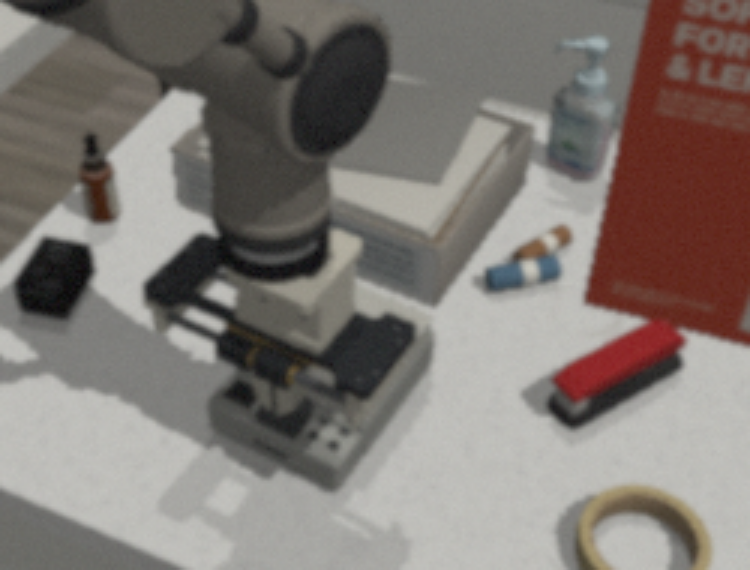

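The scene crop shows the closed fingertips directly over the key (~(280,400)) with the cover behind the hand. I'll press slowly now.

arm_command(
  xyz=[
    [0,0,-3],
    [0,0,-3],
    [0,0,-2],
    [0,0,-1],
    [0,0,0],
    [0,0,-1],
    [0,0,0],
    [0,0,0],
  ],
  spin=[0,0,0,0,0,0,0,0],
)

```text
time: 5.25
tool_pos: [0.4289, -0.0633, 0.2277]
tool_rot: [3.142, -0.0, 3.03]
contact_force: [-1.2, -0.4, 0.6]
opening: 0.0003
grip_force: 0.4
```

arm_command(
  xyz=[
    [0,0,-1],
    [0,0,0],
    [0,0,0],
  ],
  spin=[0,0,0],
)

```text
time: 5.55
tool_pos: [0.4289, -0.0633, 0.2267]
tool_rot: [3.142, 0.0, 3.03]
contact_force: [-0.6, -0.2, 1.3]
opening: 0.0008
grip_force: 0.4
```

arm_command(
  xyz=[
    [0,0,-1],
    [0,0,0],
    [0,0,0],
  ],
  spin=[0,0,0],
)

```text
time: 5.85
tool_pos: [0.429, -0.0633, 0.2258]
tool_rot: [3.142, 0.0, 3.03]
contact_force: [-0.7, 0.1, 2.8]
opening: 0.0004
grip_force: 1.6
```

arm_command(
  xyz=[
    [0,0,-1],
    [0,0,0],
    [0,0,0],
  ],
  spin=[0,0,0],
)

```text
time: 6.15
tool_pos: [0.4289, -0.0633, 0.2248]
tool_rot: [3.141, 0.0, 3.03]
contact_force: [-0.8, -0.1, 4.8]
opening: 0.0002
grip_force: 2.2
```

arm_command(
  xyz=[
    [0,0,-1],
    [0,0,0],
    [0,0,0],
  ],
  spin=[0,0,0],
)

```text
time: 6.45
tool_pos: [0.429, -0.0633, 0.2238]
tool_rot: [3.142, 0.0, 3.03]
contact_force: [-1.0, 0.6, 4.8]
opening: 0.0005
grip_force: 2.5
```

```bash
cat > cov.py <<'E'
from m import *
c=read_camera("scene");w=cloud(c)
p=w.reshape(-1,3);np.savez("sc.npz",w=w,img=c["img"])
m=(p[:,0]>.4)&(p[:,0]<.66)&(p[:,1]>-.16)&(p[:,1]<.0)&(p[:,2]>.08)&(p[:,2]<.18)
print("above cover pts",m.sum(),np.round(np.median(p[m],0),3)); s=observe();print(s["time"],np.round(s["contact_force"],1),np.round(s["tool_pos"],4))
E
python3 cov.py
```

```text
above cover pts 1192 [ 0.409 -0.1    0.154]
6.5 [-1.   0.8  5.4] [ 0.429  -0.0633  0.2238]
```

arm_command(
  xyz=[
    [0,0,-0.5],
    [0,0,0],
    [0,0,0],
  ],
  spin=[0,0,0],
)

```text
time: 6.8
tool_pos: [0.429, -0.0632, 0.2233]
tool_rot: [3.142, 0.0, 3.03]
contact_force: [-1.1, 0.7, 5.6]
opening: 0.0004
grip_force: 2.9
```

```bash
python3 cov.py;python3 - <<'E'
import numpy as np,cv2
i=np.load("sc.npz")["img"];cv2.imwrite("pics/s3c.png",cv2.resize(i[100:290,150:400],None,fx=3,fy=3)[...,::-1])
E
```

```text
above cover pts 1510 [ 0.414 -0.11   0.153]
6.85 [-1.1 -0.8  5.5] [ 0.429  -0.0633  0.2233]
```

View pics/s3c.png

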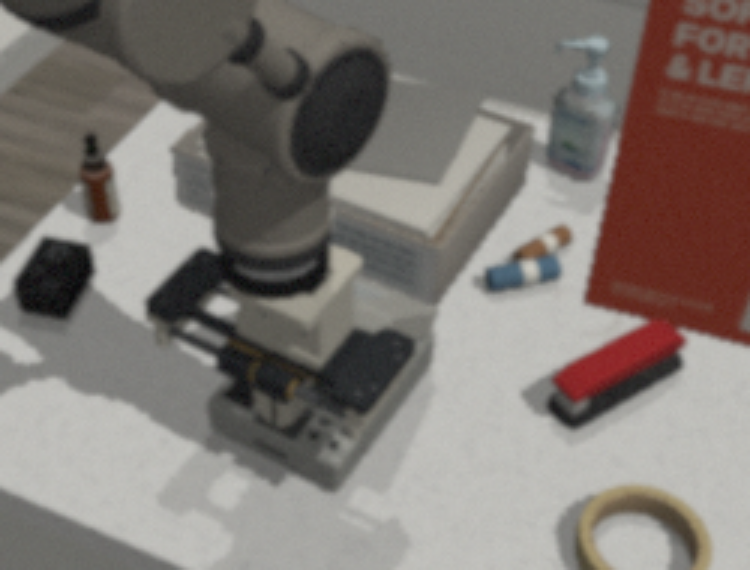

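Something seems to be rising behind the hand, around (390,310). I'll hold the key and look again.

arm_command(
  xyz=[
    [0,0,0],
    [0,0,0],
    [0,0,0],
    [0,0,0],
    [0,0,0],
  ],
  spin=[0,0,0,0,0],
)

```text
time: 7.35
tool_pos: [0.429, -0.0633, 0.2234]
tool_rot: [3.142, 0.0, 3.03]
contact_force: [-1.3, 0.3, 6.9]
opening: 0.0002
grip_force: 2.9
```

```bash
python3 cov.py
python3 - <<'E'
from m import *
c=read_camera("top");w=cloud(c).reshape(-1,3)
m=(w[:,0]>.5)&(w[:,0]<.64)&(w[:,1]>-.16)&(w[:,1]<.0)&(w[:,2]>.02)&(w[:,2]<.18);print(m.sum(),np.histogram(w[m][:,2],np.arange(.02,.18,.01)))
E
```

```text
above cover pts 2406 [ 0.462 -0.094  0.145]
7.4 [-1.   0.4  5.2] [ 0.4289 -0.0633  0.2234]
1675 (array([ 73,  25, 423, 326,  84,  90,  64,  73,  66,  54,   8,   3,   7,
       291,  88]), array([0.02, 0.03, 0.04, 0.05, 0.06, 0.07, 0.08, 0.09, 0.1 , 0.11, 0.12,
       0.13, 0.14, 0.15, 0.16, 0.17]))
```

arm_command(
  xyz=[
    [-1,0,10],
    [0,0,25],
    [0,0,35],
    [0,0,40],
    [0,0,40],
    [10,0,32],
    [20,-1,0],
    [22,-2,0],
    [20,-1,0],
    [0,0,0],
    [0,0,0],
  ],
  spin=[0,0,0,0,0,0,0,0,0,0,0],
)

```text
time: 8.55
tool_pos: [0.4995, -0.0671, 0.4049]
tool_rot: [3.141, -0.002, 3.031]
contact_force: [-0.1, -0.1, 0.1]
opening: 0.0006
grip_force: 0.0
```

Run:
```python
from m import *
c=read_camera("wrist");save(c,"wr3");w=cloud(c);np.savez("wr3.npz",w=w,img=c["img"]);p=w.reshape(-1,3)
b=(.38,.62,-.16,.03)
for lo,hi in((.015,.033),(.042,.0485),(.037,.0415),(.055,.066)): fit(p,lo,hi,b,(lo,hi))
fit(p,.015,.031,(.46,.56,-.11,-.03),"bay")
s=observe();print(s["time"],s["tool_pos"],s["tool_rot"])
```

```text
(0.015, 0.033) 2813 [481.5 -67.2] [ 50.6 124.3] 83.82 [ 0.509  -0.0703  0.0249]
(0.042, 0.0485) 8948 [491.7 -68.3] [123.3 147.6] 83.78 [ 0.4995 -0.0684  0.0447]
(0.037, 0.0415) 3156 [489.8 -68.1] [124.2 152. ] 83.76 [ 0.4312 -0.0563  0.0397]
(0.055, 0.066) 189 [507.5 -70.3] [12.9 85.1] 83.91 [ 0.5442 -0.0706  0.0612]
bay 2778 [509.3 -70.2] [50.6 68.1] 83.84 [ 0.5087 -0.0703  0.0249]
8.6 [ 0.49921282 -0.06708486  0.40505681] [ 3.14135299e+00 -1.42669495e-03  3.03056678e+00]
```

View pics/wr3.png

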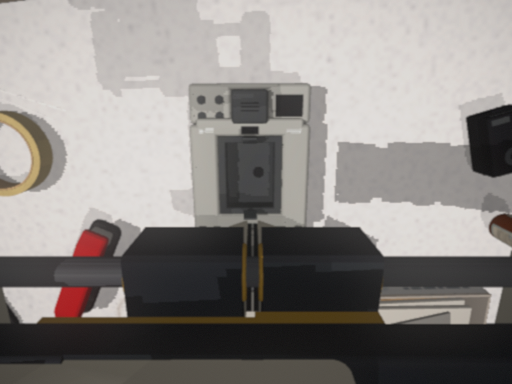

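The cover is open and the bay is visible: pocket at (250,173), front clip at (250,130), rear clip at (250,213). The hand is aligned. Next is the cassette.

arm_command(
  xyz=[
    [1,20,0],
    [1,35,0],
    [1,40,0],
    [1,40,0],
    [1,40,0],
    [0,40,0],
    [0,35,0],
    [0,26,-10],
    [0,0,-30],
    [0,0,-35],
    [0,0,-35],
    [0,0,-30],
    [0,0,-25],
    [0,0,-15],
    [0,0,-10],
    [0,0,-7],
    [0,0,-5],
    [0,0,0],
    [0,0,0],
  ],
  spin=[2,2,2,2,2,2,2,2.6,0,0,0,0,0,0,0,0,0,0,0],
  jaw=1,
)

```text
time: 10.5
tool_pos: [0.5051, 0.2088, 0.2038]
tool_rot: [3.141, 0.001, -2.963]
contact_force: [0.0, -0.4, 0.5]
opening: 0.092
grip_force: 0.0
```

arm_command(
  xyz=[
    [0,0,0],
    [0,0,0],
    [0,0,0],
    [0,0,0],
    [0,0,0],
    [0,0,0],
    [0,0,0],
    [0,0,0],
  ],
  spin=[0,0,0,0,0,0,0,0],
  jaw=-1,
  squeeze=30,
)

```text
time: 11.3
tool_pos: [0.5049, 0.2088, 0.2032]
tool_rot: [3.141, 0.0, -2.963]
contact_force: [0.2, -0.6, 0.3]
opening: 0.048
grip_force: 30.0
```

arm_command(
  xyz=[
    [0,0,10],
    [0,0,25],
    [0,0,35],
    [0,0,20],
    [1,-15,0],
    [1,-30,0],
    [1,-35,0],
    [0,-40,0],
    [0,-40,0],
    [0,-40,0],
    [0,-35,0],
    [0,-30,0],
    [0,-15,0],
    [0,0,0],
    [0,0,0],
    [0,0,0],
  ],
  spin=[0,0,0,0,-2,-2,-2,-2,-2,-2,-2,-2,-0.4,0,0,0],
)

```text
time: 12.9
tool_pos: [0.5077, -0.0703, 0.2929]
tool_rot: [3.141, -0.001, 3.035]
contact_force: [0.2, -0.7, -1.2]
opening: 0.0477
grip_force: 30.0
```

Run:
```python
from m import *
c=read_camera("wrist");save(c,"wr4");w=cloud(c);np.savez("wr4.npz",w=w,img=c["img"]);p=w.reshape(-1,3)
fit(p,.115,.135,(.45,.57,-.13,-.01),"cass top")
fit(p,.07,.135,(.45,.57,-.13,-.01),"cass all")
fit(p,.03,.0485,(.38,.58,-.15,.02),"deck");fit(p,.037,.0415,(.38,.46,-.15,.02),"apron");fit(p,.055,.066,(.44,.58,-.12,-.02),"clips")
q=cloud(read_camera("scene"));np.savez("sc.npz",w=q)
q=q.reshape(-1,3)
fit(q,.06,.135,(.43,.57,-.13,-.01),"scene cass")
s=observe();print(s["time"],s["tool_pos"],s["tool_rot"],s["opening"])
```

```text
cass top 10793 [504.3 -69.9] [81.5 70.7] 84.3 [ 0.4953 -0.0691  0.1265]
cass all 11777 [504.3 -69.9] [81.5 70.7] 84.3 [ 0.4939 -0.0689  0.1264]
deck 18728 [472.9 -66.4] [124.5 118.6] 83.88 [ 0.4574 -0.0646  0.044 ]
apron 6818 [436.9 -62.9] [123.6  46. ] 84.0 [ 0.4301 -0.055   0.0397]
clips 193 [468.  -65.8] [13.6  5.8] 84.35 [ 0.4672 -0.0658  0.0619]
scene cass 653 [499.7 -72.1] [75.2 66.9] 59.68 [ 0.4879 -0.0721  0.1268]
13.0 [ 0.50786449 -0.07019767  0.29315532] [ 3.14130881e+00 -3.22129377e-04  3.03549767e+00] 0.04783025841478727
```

View pics/wr4.png

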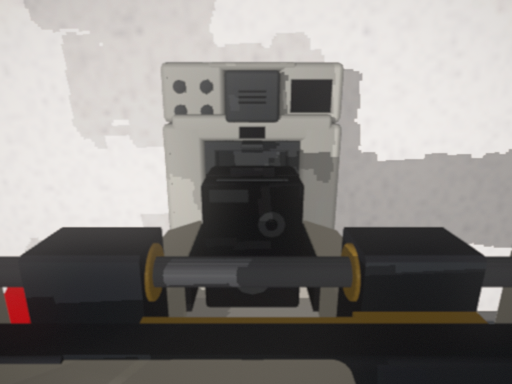

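The held cassette is at (252,200), nearly concentric with the bay (~(252,150)). I'll measure the lateral and lengthwise offsets, plus yaw.

Run:
```python
from m import *
a=np.deg2rad(-6.1);R=np.array([[np.cos(a),np.sin(a)],[-np.sin(a),np.cos(a)]])
B=np.array([.5077,-.0702])
def loc(p): 
    q=p.copy();q[:,:2]=(p[:,:2]-B)@R.T;return q[np.isfinite(q[:,2])]*1000
P=loc(np.load("wr4.npz")["w"].reshape(-1,3));P3=loc(np.load("wr3.npz")["w"].reshape(-1,3))
def rowedges(P,zl,zh,xs,yl=70):
    for x in xs:
        s=P[(abs(P[:,0]-x)<1.5)&(P[:,2]>zl)&(P[:,2]<zh)&(abs(P[:,1])<yl)]
        if len(s): print("x",x,"y",s[:,1].min().round(1),s[:,1].max().round(1),"mid",(s[:,1].min()+s[:,1].max()).round(1)/2)
print("cass wr4");rowedges(P,120,132,range(-38,-8,4),35)
for y in(-16,-8,0,8,16):
    s=P[(abs(P[:,1]-y)<2)&(P[:,2]>122)&(P[:,2]<132)];print("front top x",y,s[:,0].min().round(1))
print("lip",[P[(abs(P[:,1])<10)&(P[:,2]>105)&(P[:,2]<118)][:,i].min().round(1) for i in(0,2)])
print("deck wr4");rowedges(P,42,48,(-58,-54,-50))
print("apron wr4");rowedges(P,37,42,(-90,-85,-65))
print("deck wr3");rowedges(P3,42,48,(-56,-50,-30,-10,10))
print("apron wr3");rowedges(P3,37,42,(-90,-85,-65))
print("bay wr3");rowedges(P3,20,30,(-25,-15,0,15))
for y in(-16,0,16):
    s=P3[(abs(P3[:,1]-y)<2)&(P3[:,2]>20)&(P3[:,2]<30)&(abs(P3[:,0])<45)];print("bay x",y,s[:,0].min().round(1),s[:,0].max().round(1))
for n,Q in(("wr3",P3),("wr4",P)):
    s=Q[(Q[:,2]>57)&(Q[:,2]<66)&(abs(Q[:,1])<12)&(Q[:,0]<-30)&(Q[:,0]>-48)];print(n,"front clip",np.round([s.min(0),s.max(0)],1).tolist(), len(s))
    s=Q[(Q[:,2]>37)&(Q[:,2]<42)&(abs(Q[:,1])<50)&(Q[:,0]<-60)];print("apron front x",np.percentile(s[:,0],[0,1]).round(1))
```

```text
cass wr4
x -34 y -23.3 23.2 mid -0.0
x -30 y -23.9 24.2 mid 0.15
x -26 y -23.5 23.6 mid 0.1
x -22 y -23.7 23.7 mid 0.05
x -18 y -24.0 24.1 mid 0.05
x -14 y -23.4 23.6 mid 0.1
x -10 y -35.0 34.8 mid -0.05
front top x -16 -33.8
front top x -8 -34.0
front top x 0 -34.0
front top x 8 -33.8
front top x 16 -33.9
lip [np.float64(-38.7), np.float64(110.6)]
deck wr4
x -58 y -54.8 54.5 mid -0.15
x -54 y -59.6 58.1 mid -0.75
x -50 y -60.4 61.3 mid 0.45
apron wr4
x -90 y -61.2 60.9 mid -0.15
x -85 y -60.9 61.4 mid 0.25
x -65 y -60.8 60.4 mid -0.2
deck wr3
x -56 y -54.7 54.3 mid -0.15
x -50 y -61.2 60.6 mid -0.3
x -30 y -61.1 61.5 mid 0.2
x -10 y -61.3 61.5 mid 0.1
x 10 y -61.2 60.9 mid -0.1
apron wr3
x -90 y -60.9 60.9 mid 0.0
x -85 y -61.1 61.2 mid 0.05
x -65 y -61.3 60.8 mid -0.25
bay wr3
x -25 y -25.1 25.3 mid 0.1
x -15 y -25.1 25.4 mid 0.2
x 0 y -24.7 25.4 mid 0.35
x 15 y -25.0 24.6 mid -0.2
bay x -16 -32.2 35.5
bay x 0 -31.2 35.3
bay x 16 -32.1 35.5
wr3 front clip [[-42.7, -6.6, 57.2], [-37.4, 6.3, 64.0]] 80
apron front x [-94.  -93.3]
wr4 front clip [[-42.9, -6.6, 57.0], [-37.3, 7.0, 64.4]] 181
apron front x [-94.1 -93.9]
```

arm_command(
  xyz=[
    [0,0,-8],
    [0,0,-12],
    [0,0,-10],
    [0,0,-6],
    [0,0,-4],
    [0,0,-3],
    [0,0,-2],
    [0,0,-2],
    [0,0,-2],
    [0,0,-2],
    [0,0,0],
    [0,0,0],
  ],
  spin=[0,0,0,0,0,0,0,0,0,0,0,0],
  squeeze=45,
)

```text
time: 14.2
tool_pos: [0.5078, -0.0712, 0.2422]
tool_rot: [3.141, -0.0, 3.034]
contact_force: [-0.8, 0.7, -1.3]
opening: 0.0477
grip_force: 45.0
```

arm_command(
  xyz=[
    [0,0,-1.5],
    [0,0,-1.5],
    [0,0,-1.5],
    [0,0,-1.5],
    [0,0,0],
  ],
  spin=[0,0,0,0,0],
)

```text
time: 14.7
tool_pos: [0.5082, -0.0713, 0.2366]
tool_rot: [-3.141, 0.001, 3.034]
contact_force: [0.0, 0.3, 1.2]
opening: 0.0477
grip_force: 45.0
```

arm_command(
  xyz=[
    [0,0,-1.5],
    [0,0,-1.5],
    [0,0,0],
  ],
  spin=[0,0,0],
)

```text
time: 15.0
tool_pos: [0.5078, -0.0713, 0.2328]
tool_rot: [3.141, -0.001, 3.034]
contact_force: [-0.6, -0.9, 0.9]
opening: 0.0473
grip_force: 45.0
```

arm_command(
  xyz=[
    [0,0,-1],
    [0,0,-1],
    [0,0,0],
    [0,0,0],
  ],
  spin=[0,0,0,0],
)

```text
time: 15.4
tool_pos: [0.5078, -0.0712, 0.2308]
tool_rot: [3.141, -0.001, 3.034]
contact_force: [-0.1, 0.2, -2.0]
opening: 0.0475
grip_force: 45.0
```

arm_command(
  xyz=[
    [0,0,-1],
    [0,0,0],
    [0,0,0],
  ],
  spin=[0,0,0],
)

```text
time: 15.7
tool_pos: [0.5077, -0.0712, 0.2298]
tool_rot: [3.141, -0.001, 3.034]
contact_force: [-0.3, -0.1, -5.0]
opening: 0.0478
grip_force: 45.0
```

arm_command(
  xyz=[
    [0,0,-1],
    [0,0,0],
    [0,0,0],
  ],
  spin=[0,0,0],
)

```text
time: 16.0
tool_pos: [0.508, -0.0713, 0.2294]
tool_rot: [3.142, 0.0, 3.034]
contact_force: [-1.0, -1.0, -1.7]
opening: 0.0473
grip_force: 45.0
```

arm_command(
  xyz=[
    [0,0,-1],
    [0,0,0],
    [0,0,0],
  ],
  spin=[0,0,0],
)

```text
time: 16.3
tool_pos: [0.508, -0.0713, 0.2292]
tool_rot: [-3.141, 0.001, 3.034]
contact_force: [-3.2, 0.6, 6.5]
opening: 0.0475
grip_force: 45.0
```

Run:
```python
from m import *
for i in range(3):
    s=observe();print(s["time"],np.round(s["contact_force"],1),np.round(s["tool_pos"],4))
p=cloud(read_camera("wrist")).reshape(-1,3);fit(p,.055,.072,(.46,.49,-.1,-.04),"cass top z");fit(p,.042,.048,(.44,.47,-.14,.01),"deck z")
```

```text
16.3 [-3.2  0.6  6.5] [ 0.508  -0.0713  0.2292]
16.3 [-3.2  0.6  6.5] [ 0.508  -0.0713  0.2292]
16.3 [-3.2  0.6  6.5] [ 0.508  -0.0713  0.2292]
cass top z 4048 [477.1 -68.8] [25.7 49.5] 0.03 [ 0.4803 -0.0689  0.0626]
deck z 9590 [455.1 -65.9] [123.6  29.8] 89.99 [ 0.4593 -0.0775  0.0446]
```

The cassette has bottomed out: its top is 18.0 mm above the deck and the floor reaction is 8 N. I'll release it and retreat above the cover height.

arm_command(
  xyz=[
    [0,0,0.5],
    [0,0,0],
    [0,0,0],
    [0,0,0],
    [0,0,5],
    [0,0,10],
    [0,0,25],
    [0,0,35],
    [0,0,40],
    [0,0,30],
    [0,0,10],
    [0,0,0],
    [0,0,0],
  ],
  spin=[0,0,0,0,0,0,0,0,0,0,0,0,0],
  jaw=1,
)

```text
time: 17.65
tool_pos: [0.5076, -0.0712, 0.3827]
tool_rot: [3.141, -0.002, 3.034]
contact_force: [0.0, -0.1, -0.4]
opening: 0.0918
grip_force: 0.0
```

Run:
```python
from m import *
c=read_camera("wrist");save(c,"wr5");w=cloud(c);p=w.reshape(-1,3)
fit(p,.0595,.068,(.46,.56,-.11,-.03),"cass top")
fit(p,.042,.048,(.44,.47,-.14,.01),"deck z")
a=np.deg2rad(-6.1);R=np.array([[np.cos(a),np.sin(a)],[-np.sin(a),np.cos(a)]])
q=p[np.isfinite(p[:,2])].copy();q[:,:2]=(q[:,:2]-[.5077,-.0702])@R.T;q*=1000
for x in(-30,-20,-10,0,10):
    s=q[(abs(q[:,0]-x)<2)&(abs(q[:,1])<28)&(q[:,2]>57)&(q[:,2]<68)]
    if len(s):print(x,np.median(s[:,2]).round(2),s[:,1].min().round(1),s[:,1].max().round(1))
s=q[(abs(q[:,1])<15)&(q[:,2]>60.5)&(q[:,2]<68)&(abs(q[:,0])<36)];print(s[:,0].min(),s[:,0].max())
s=observe();print(s["time"],s["tool_pos"],s["tool_rot"],s["opening"])
# cover closing path, increments in world mm
o=np.array([503.8,-70.8]);ux=R[0]
prev=None
th=np.r_[1.83,1.75,np.linspace(1.65,.25,15),.2,.15]
for t in th:
    L=100 if t>1.2 else 100+6*min(1,(1.2-t)/.7)
    C=np.array([64-L*np.cos(t)+20*np.sin(t),50+L*np.sin(t)+20*np.cos(t)])
    off=9.5-(0 if t>.5 else 9.5*(.5-t)/.5*.8)
    dz=8 if t>1.55 else 8*max(0,(t-1.35)/.2)
    X=np.r_[o+ux*(C[0]+off),C[1]-dz+178]
    print(round(t,2),C.round(1),X.round(1),None if prev is None else (X-prev).round(1).tolist());prev=X
```

```text
cass top 3666 [507.3 -70.8] [47.9 84.5] 83.48 [ 0.5062 -0.0706  0.0628]
deck z 2654 [455.1 -65.8] [123.2  29.8] 89.91 [ 0.4596 -0.0781  0.0447]
-30 62.73 -23.7 22.8
-20 62.8 -23.9 23.1
-10 62.89 -24.1 23.4
0 62.76 -24.4 22.5
10 62.92 -24.7 22.7
-32.60282571156061 33.266737013329774
17.7 [ 0.5075456  -0.07117908  0.38223623] [ 3.14097652e+00 -2.81489157e-03  3.03374068e+00] 0.09207496113193347
1.83 [109.  141.5] [621.6 -83.4 311.5] None
1.75 [101.5 144.8] [614.2 -82.6 314.8] [-7.4, 0.8, 3.3]
1.65 [ 91.8 148.1] [604.6 -81.6 318.1] [-9.6, 1.0, 3.3]
1.55 [ 81.9 150.4] [594.7 -80.5 320.4] [-9.9, 1.1, 2.3]
1.45 [ 71.8 151.7] [584.6 -79.4 325.7] [-10.1, 1.1, 5.3]
1.35 [ 61.6 152. ] [574.5 -78.4 330. ] [-10.1, 1.1, 4.3]
1.25 [ 51.4 151.2] [564.4 -77.3 329.2] [-10.1, 1.1, -0.7]
1.15 [ 41.2 149.8] [554.2 -76.2 327.8] [-10.2, 1.1, -1.4]
1.05 [ 31.  147.8] [544.  -75.1 325.8] [-10.2, 1.1, -2.0]
0.95 [ 20.9 144.7] [534.  -74.  322.7] [-10.0, 1.1, -3.1]
0.85 [ 11.  140.6] [524.2 -73.  318.6] [-9.8, 1.0, -4.1]
0.75 [  1.6 135.4] [514.9 -72.  313.4] [-9.4, 1.0, -5.2]
0.65 [ -7.3 129.3] [506.  -71.  307.3] [-8.8, 0.9, -6.1]
0.55 [-15.5 122.2] [497.8 -70.2 300.2] [-8.2, 0.9, -7.1]
0.45 [-22.7 114.1] [489.9 -69.3 292.1] [-7.9, 0.8, -8.1]
0.35 [-28.7 105.1] [482.4 -68.5 283.1] [-7.4, 0.8, -9.0]
0.25 [-33.8  95.6] [475.9 -67.8 273.6] [-6.5, 0.7, -9.5]
0.2 [-35.9  90.7] [473.  -67.5 268.7] [-2.9, 0.3, -4.9]
0.15 [-37.8  85.6] [470.3 -67.2 263.6] [-2.7, 0.3, -5.0]
```

View pics/wr5.png

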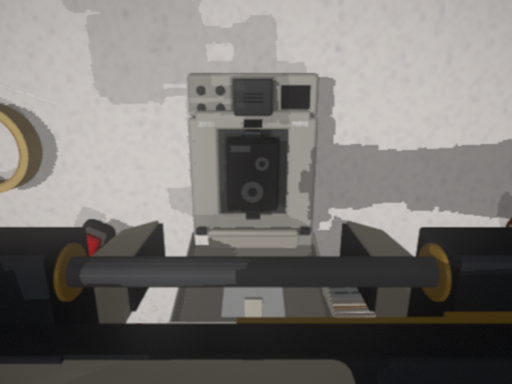

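The cassette sits level in the bay (at (252,175)) between both clips, and the open cover stands behind it. I'll close the fingers and move behind the cover.

arm_command(
  xyz=[
    [10,-1,0],
    [20,-2,0],
    [30,-3,0],
    [30,-3,0],
    [25,-3,0],
    [14,-2,0],
    [0,0,0],
    [0,0,-10],
    [0,0,-20],
    [0,0,-20],
    [0,0,-15],
    [0,0,-6],
    [0,0,0],
    [0,0,0],
  ],
  spin=[0,0,0,0,0,0,0,0,0,0,0,0,0,0],
  jaw=-1,
  squeeze=10,
)

```text
time: 19.1
tool_pos: [0.6369, -0.0853, 0.3133]
tool_rot: [-3.142, 0.001, 3.034]
contact_force: [-0.5, 1.2, -0.9]
opening: 0.0002
grip_force: 0.0
```

arm_command(
  xyz=[
    [-5,0.5,0],
    [-5,0.5,0],
    [-5,0.5,0],
    [-5,0.5,2],
    [-5,0.5,3],
    [-5,0.5,2],
    [-5,0.5,1],
    [-5,0.5,1],
    [-5,0.6,1],
    [-5,0.6,2],
    [-5,0.6,3],
    [-5,0.6,2],
    [-5,0.6,2],
    [-5,0.6,0],
    [-5,0.6,-0.5],
    [-5,0.5,-0.5],
    [-5,0.5,-1],
    [0,0,0],
  ],
  spin=[0,0,0,0,0,0,0,0,0,0,0,0,0,0,0,0,0,0],
)

```text
time: 20.9
tool_pos: [0.5513, -0.076, 0.3295]
tool_rot: [3.141, -0.001, 3.034]
contact_force: [0.1, 0.1, -0.0]
opening: 0.0005
grip_force: 0.2
```

Run:
```python
from m import *
c=read_camera("scene");cv2.imwrite("pics/s6.png",cv2.resize(c["img"][60:260,150:400],None,fx=3,fy=3)[...,::-1])
s=observe();print(s["time"],s["tool_pos"],s["tool_rot"],s["contact_force"])
```

```text
20.95 [ 0.55166825 -0.07605074  0.32968703] [ 3.14144473e+00 -2.63717138e-04  3.03373053e+00] [0.54294634 0.7426493  0.90075407]
```

View pics/s6.png

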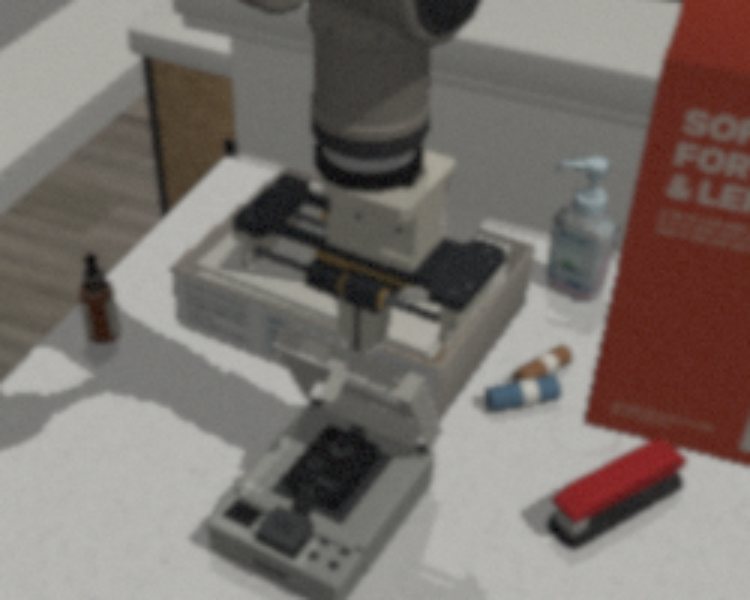

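The cover is leaning forward with the fingertips behind its upper edge (~(360,370)). I'll keep following the arc down.

arm_command(
  xyz=[
    [-4,0.5,-2],
    [-4,0.5,-1.5],
    [-5,0.5,-1.5],
    [-5,0.5,-1.5],
    [-5,0.5,-1.5],
    [-5,0.5,-2],
    [-5,0.5,-2],
    [-5,0.5,-2.5],
    [-4.5,0.5,-2.5],
    [-4.5,0.5,-3],
    [-4.5,0.5,-3],
    [-4,0.4,-3.5],
    [-4,0.4,-3.5],
    [-4,0.4,-4],
    [-4,0.4,-4],
    [0,0,0],
  ],
  spin=[0,0,0,0,0,0,0,0,0,0,0,0,0,0,0,0],
)

```text
time: 22.55
tool_pos: [0.4838, -0.0688, 0.2911]
tool_rot: [3.141, -0.002, 3.034]
contact_force: [-0.0, -1.0, 0.6]
opening: 0.0003
grip_force: 0.2
```

arm_command(
  xyz=[
    [-4,0.4,-4.5],
    [-4,0.4,-4.5],
    [-3.5,0.4,-4.5],
    [-3.5,0.3,-5],
    [-3,0.3,-5],
    [-3,0.3,-5],
    [0,0,0],
  ],
  spin=[0,0,0,0,0,0,0],
)

```text
time: 23.25
tool_pos: [0.4628, -0.0667, 0.2625]
tool_rot: [3.141, -0.002, 3.034]
contact_force: [-0.3, 0.9, -0.2]
opening: 0.0004
grip_force: 0.2
```

arm_command(
  xyz=[
    [0,0,-3],
    [0,0,-3],
    [0,0,-2],
    [0,0,-1],
    [0,0,0],
    [0,0,0],
  ],
  spin=[0,0,0,0,0,0],
)

```text
time: 23.85
tool_pos: [0.4637, -0.0669, 0.2542]
tool_rot: [3.142, 0.001, 3.034]
contact_force: [0.1, -0.1, 0.1]
opening: 0.0006
grip_force: 0.0
```

Run:
```python
from m import *
c=read_camera("top");w=cloud(c).reshape(-1,3)
for lo,hi in((.04,.06),(.06,.072),(.072,.09),(.09,.17)):fit(w,lo,hi,(.5,.64,-.14,-.01),(lo,hi))
```

```text
(0.04, 0.06) 42 [618.2 -98.8] [106.1  43.1] 46.2 [ 0.6368 -0.0817  0.0497]
(0.06, 0.072) 28 [ 614.9 -102.8] [120.8  46.3] 47.1 [ 0.6367 -0.087   0.0681]
(0.072, 0.09) 28 [ 614.4 -103.4] [109.1  38.7] 44.31 [ 0.638  -0.088   0.0758]
(0.09, 0.17) 0
```

Run:
```python
from m import *
c=read_camera("scene");cv2.imwrite("pics/s7.png",cv2.resize(c["img"][100:270,180:380],None,fx=3.5,fy=3.5)[...,::-1])
q=cloud(c).reshape(-1,3);a=np.deg2rad(-6.1);R=np.array([[np.cos(a),np.sin(a)],[-np.sin(a),np.cos(a)]])
q=q[np.isfinite(q[:,2])];q[:,:2]=(q[:,:2]-[.5038,-.0705])@R.T;q*=1000
for x in range(-50,70,10):
    s=q[(abs(q[:,0]-x)<3)&(q[:,1]>-58)&(q[:,1]<-25)&(q[:,2]>20)&(q[:,2]<110)]
    if len(s):print(x,len(s),np.percentile(s[:,2],[10,50,90]).round(1))
```

```text
-50 87 [45.  58.  73.6]
-40 30 [74.9 76.1 77. ]
-30 26 [73.9 75.1 77. ]
-20 17 [74.  74.6 76.5]
-10 18 [72.1 73.6 75.2]
10 1 [70.9 70.9 70.9]
```

View pics/s7.png

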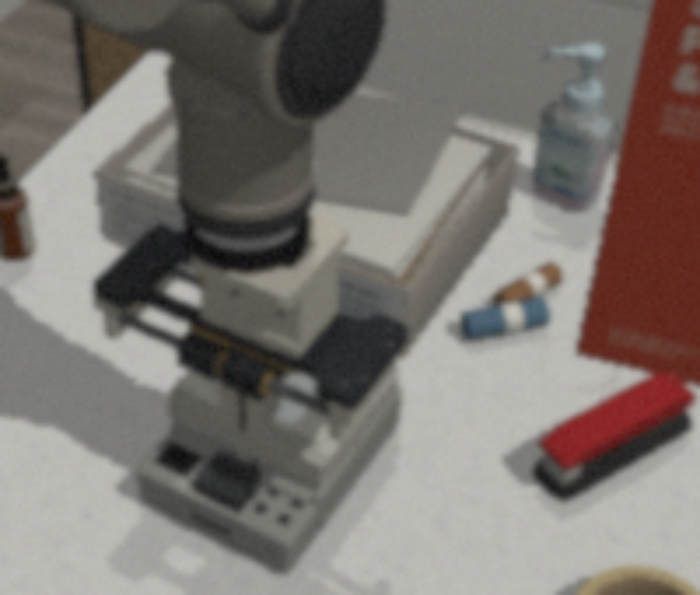

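The cover is nearly shut under the fingertips, with its front edge at about 76 mm (tips at (240,430)). I'll press down in small steps.

arm_command(
  xyz=[
    [0,0,-1],
    [0,0,-1],
    [0,0,-1],
    [0,0,0],
    [0,0,0],
  ],
  spin=[0,0,0,0,0],
)

```text
time: 24.45
tool_pos: [0.4635, -0.0669, 0.2511]
tool_rot: [3.141, 0.0, 3.034]
contact_force: [0.3, 0.0, -0.1]
opening: 0.0007
grip_force: 0.1
```

arm_command(
  xyz=[
    [0,0,-1],
    [0,0,-1],
    [0,0,0],
    [0,0,0],
  ],
  spin=[0,0,0,0],
)

```text
time: 24.85
tool_pos: [0.4635, -0.0669, 0.2491]
tool_rot: [3.142, 0.0, 3.034]
contact_force: [0.5, -0.8, -1.2]
opening: 0.0004
grip_force: 0.0
```

arm_command(
  xyz=[
    [0,0,-1],
    [0,0,0],
    [0,0,0],
  ],
  spin=[0,0,0],
)

```text
time: 25.15
tool_pos: [0.4635, -0.0669, 0.2483]
tool_rot: [3.142, 0.0, 3.034]
contact_force: [0.4, -0.3, 1.4]
opening: 0.0006
grip_force: 0.2
```

arm_command(
  xyz=[
    [0,0,-0.5],
    [0,0,0],
    [0,0,0],
  ],
  spin=[0,0,0],
)

```text
time: 25.45
tool_pos: [0.4634, -0.0668, 0.2478]
tool_rot: [3.142, 0.0, 3.034]
contact_force: [0.1, -0.1, 1.2]
opening: 0.0005
grip_force: 0.2
```

arm_command(
  xyz=[
    [0,0,-0.5],
    [0,0,0],
    [0,0,0],
  ],
  spin=[0,0,0],
)

```text
time: 25.75
tool_pos: [0.4634, -0.0668, 0.2472]
tool_rot: [3.141, -0.0, 3.034]
contact_force: [-0.5, -0.8, 0.8]
opening: 0.0009
grip_force: 0.2
```

arm_command(
  xyz=[
    [0,0,-0.5],
    [0,0,0],
    [0,0,0],
  ],
  spin=[0,0,0],
)

```text
time: 26.05
tool_pos: [0.4634, -0.0668, 0.2468]
tool_rot: [3.141, -0.0, 3.034]
contact_force: [-1.2, -0.1, 2.3]
opening: 0.0003
grip_force: 0.9
```

arm_command(
  xyz=[
    [0,0,-0.5],
    [0,0,0],
    [0,0,0],
  ],
  spin=[0,0,0],
)

```text
time: 26.35
tool_pos: [0.4633, -0.0669, 0.2463]
tool_rot: [3.141, -0.0, 3.034]
contact_force: [-1.7, -0.2, 3.8]
opening: 0.0006
grip_force: 1.7
```

arm_command(
  xyz=[
    [0,0,-0.5],
    [0,0,0],
    [0,0,0],
  ],
  spin=[0,0,0],
)

```text
time: 26.65
tool_pos: [0.4633, -0.0668, 0.2458]
tool_rot: [3.141, -0.0, 3.034]
contact_force: [-2.9, 0.2, 5.8]
opening: 0.0004
grip_force: 2.5
```

arm_command(
  xyz=[
    [0,0,-0.5],
    [0,0,0],
    [0,0,0],
  ],
  spin=[0,0,0],
)

```text
time: 26.95
tool_pos: [0.4633, -0.0668, 0.2454]
tool_rot: [3.142, -0.0, 3.034]
contact_force: [-3.8, 0.0, 5.2]
opening: 0.0005
grip_force: 3.2
```

arm_command(
  xyz=[
    [0,0,-0.5],
    [0,0,0],
    [0,0,0],
  ],
  spin=[0,0,0],
)

```text
time: 27.25
tool_pos: [0.4632, -0.0668, 0.245]
tool_rot: [3.141, -0.0, 3.034]
contact_force: [-4.4, -0.0, 8.1]
opening: 0.0005
grip_force: 3.8
```

arm_command(
  xyz=[
    [0,0,-0.5],
    [0,0,0],
    [0,0,0],
  ],
  spin=[0,0,0],
)

```text
time: 27.55
tool_pos: [0.4632, -0.0668, 0.2446]
tool_rot: [3.142, -0.0, 3.034]
contact_force: [-4.1, -0.4, 8.8]
opening: 0.0001
grip_force: 4.6
```

```bash
cat > sc.py <<'E'
from m import *
c=read_camera("scene")
q=cloud(c).reshape(-1,3);a=np.deg2rad(-6.1);R=np.array([[np.cos(a),np.sin(a)],[-np.sin(a),np.cos(a)]])
q=q[np.isfinite(q[:,2])];q[:,:2]=(q[:,:2]-[.5038,-.0705])@R.T;q*=1000
for x in range(-40,70,10):
    s=q[(abs(q[:,0]-x)<3)&(q[:,1]>-58)&(q[:,1]<-25)&(q[:,2]>20)&(q[:,2]<110)]
    if len(s):print(x,len(s),np.percentile(s[:,2],[10,50,90]).round(1))
E
python3 sc.py
```

```text
-40 26 [65.4 66.7 68.2]
-30 26 [65.8 66.9 68.3]
-20 24 [65.7 67.1 68.9]
-10 7 [65.8 66.5 67.9]
0 1 [66.9 66.9 66.9]
```

arm_command(
  xyz=[
    [0,0,2],
    [0,0,2],
    [0,0,4],
    [0,0,10],
    [0,0,25],
    [0,0,40],
    [0,0,40],
    [0,0,30],
    [0,0,0],
    [0,0,0],
    [0,0,0],
  ],
  spin=[0,0,0,0,0,0,0,0,0,0,0],
)

```text
time: 28.7
tool_pos: [0.4631, -0.0668, 0.3964]
tool_rot: [3.141, -0.002, 3.034]
contact_force: [-0.6, -0.3, -0.9]
opening: 0.0006
grip_force: 0.0
```

```bash
python3 sc.py
python3 - <<'E'
from m import *
w=cloud(read_camera("wrist")).reshape(-1,3);fit(w,.0655,.078,(.38,.62,-.16,.03),"cover");fit(w,.078,.16,(.48,.62,-.16,.03),"above")
s=observe();print(s["time"],s["tool_pos"])
E
```

```text
-40 31 [68.6 70.8 72.1]
-30 29 [68.7 70.5 71.8]
-20 27 [69.2 70.4 71.9]
-10 31 [69.  70.5 71.8]
0 26 [68.6 70.2 71.9]
10 27 [69.2 70.2 72. ]
20 24 [68.9 70.4 71.3]
30 22 [69.1 70.1 71.3]
40 22 [68.9 70.3 72. ]
50 22 [68.9 70.2 71.9]
60 18 [68.4 69.5 71.4]
cover 7268 [485.5 -67.8] [123.1  60. ] 83.82 [ 0.4835 -0.0674  0.0689]
above 0
28.8 [ 0.46321135 -0.06680352  0.39610485]
```

The cover stays flat at 70 mm with the hand clear, so it is latched.

```bash
python3 -c "
from cell import *
print(hand_in())"
```

```text
the job is handed in; nothing more can be done
None
```

The cassette is home in the bay (top 18.0 mm above the deck), the cover has stayed down flat at 70 mm with the hand clear, and the job was handed in at about 29 s; `hand_in()` returned no verdict, so the latch is judged from depth readings only.

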